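Load the top kit tray, peel it off the sticky stack and present it

ROBOT

A 6-joint arm with a two-finger parallel gripper is mounted at the origin on the work surface; the furniture and walls round the work are solid. World frame = base frame: x ahead of the robot, y to its left, z up, the work surface at z = 0. Lengths are in m, angles in rad, forces in N, time in s.
With the tool pointing down it reaches from about 0.225 to 0.875 m from the base axis. Payload 3.4 kg.
Tool frame: the origin (TCP) lies on the centre line of the jaws, within the pads' length; the fingertips stand 22 mm ahead of it and the grasp point (between the pads) lies 3 mm ahead of it; z points along the fingers, y is the line along which they close (so a half turn about z gives the same grasp; the last joint's range is limited). The gripper opens to 85 mm and grips with 20 to 120 N. Pads are 22 mm wide; open, the fingers measure 114 mm over their backs; the gripper's body (76 mm by 85 mm) begins 54 mm behind the grasp point. The pads swing forward as they close: fully open they stand 13 mm farther back than shut.
Start: joints at [1.103, 0.276, 1.505, -0, 1.361, -0.121], TCP at [0.195, 0.541, 0.253] pointing down, gripper open.
Joint ranges: [-2.89, 2.89], [-0.75, 2.08], [0.22, 2.7], [-1.18, 4.32], [0.11, 2.71], [-2.7, 2.7]. Speed limits (rad/s): [2.57, 2.57, 3.14, 3.14, 3.14, 3.14].

INTERFACE

Orientations are given as a unit quaternion [w, x, y, z].
In Python, from rig import manip, eyes, get_state gives the robot as it stands (manip), with the cameras (eyes) and the readings as plain functions.
- The arm moves only by the shell command python3 steer.py 'ROWS' [OPENING] [FORCE]. ROWS is rows parted by semicolons, their numbers by spaces, 1 to 5 of them, each of 4 numbers: dx, dy, dz in m, then a turn about the tool's z in rad; each row shifts and turns the commanded pose from where the row before left it, along the tool's axes as they then stand; what a row does not reach is not made up. A row lasts 1/12 s, in which the tool goes at most 0.0417 m and 0.125 rad, less where a joint would pass 70% of its speed; a pose out of reach is approached as far as the arm can. OPENING is the finger opening in m, set as the command begins (- or left out keeps the last). The fingers move at their own pace and stop on an object; FORCE is the grip in N (left out, the last holds). Time passes only in rows, so rows that do not move let the fingers close. It prints the time, the measured TCP pose, the force, the opening and the grip force at its end.
- get_state(): the state, without advancing time (a new reading comes with each control period).
- eyes.get_image(name): name is "side" or "top" or "wrist"; returns a dict with "img" (400x640x3 uint8, red, green, blue), "camera_matrix" (3x3 intrinsics, pixels), "T" (4x4, takes a point from camera to world coordinates); the wrist camera has in their place "hand_eye" (4x4, takes a point from camera to tool coordinates, whose origin is the TCP and whose axes are the flange's). Camera axes: x right, y down, z forward; pixel columns grow to the right and rows downward; lengths in m; the calibration is good to about 2 mm. A picture is of the moment at which its call begins: read the wrist's pose just before it. There is no depth.
- manip.sign_off(): hands the job in; it is judged then, once.
The state is a dict: "clock": time; "qpos": joint angles; "qd": joint speeds; "effort": joint torques, N m; "position": TCP position; "ee_rot": TCP orientation; "contact_force": force on the tool from outside, world axes, zero at the start; "moment": the same for the moment, N m; "width": finger opening in m; "gripper_force": force on a finger pad.
Only numpy, scipy, OpenCV 4.12 (cv2) and the standard library are available. Lean on these libraries where they do the work, as an engineer would, in place of code of your own. Each camera call takes 0.05 s, during which the arm holds its last target. There are 200 camera calls.

TASK

Lay the white pen meter flat in the long pocket of the top tray, with its cap end towards the tray's upright pull tab, and let go of it. The nested trays cling together, so then take the top tray by the pull tab and peel it off corner first: raise the tab corner clearly while the opposite corner still sits on the stack, and do not bring the trays beneath up with it. Present the loaded tray: finish while still holding it by the tab, level and still, centred roughly 15 cm above the dark rubber mat, with the meter still in its pocket, and leave the loose tap head and elbow fitting at the back of the bench where they lie.

Things in the scene. Friction and masses are not known exactly. Their poses are not given: they have to be found in the camera images.
- meter: White pen-shaped water meter, 29 x 160 x 18 mm, 50 g, lying flat on the bench at the start. Origin: centre of its underside; long axis = own y, flat face up = own z. The pale translucent cap is at its -y end.
- meter_cap (a point): Point in the meter's cap, 70 mm from the meter's centre along its -y, 9 mm above its underside.
- tray: Top grey tray of the stack, loose, about 85 g, 110 (own x) x 200 (own y) mm. Origin: its centre at the skirt's lower edge, 28 mm above the bench when seated. Above the origin: skirt 0 to 9, floor 9 to 12, pocket walls to 20 mm. The long pocket runs along y in the +x half; the -x half has three short empty pockets, and the pull tab at its -y end.
- tab (a point): Grip point in the top tray's upright pull tab, at tray x = -46, y = -82, z = 40 mm. Tab: 10 mm thick along tray x (11 over its ribs), 26 mm along tray y, its top 8 mm above this point, 28 mm above the pocket walls and 76 mm above the bench when seated. Pinch it across its thickness.
- tab_corner (a point): Lower corner of the tray's skirt at the pull tab (tray x = -55, y = -100, z = 0 mm); 28 mm above the bench when seated.
- far_corner (a point): Lower corner of the tray's skirt farthest from the tab, across the diagonal (tray x = +55, y = +100, z = 0 mm); 28 mm above the bench when seated.
- pocket (a point): Centre of the long pocket's floor (tray x = 30, y = 0, z = 12 mm); 40 mm above the bench when seated. Pocket 36 mm (tray x) x 176 mm (tray y), 8 mm deep; both its side walls have a gap for the fingers over the middle 57 mm.
- nest: Fixed aluminium base plate with corner angles, 134 x 224 mm, that locates the stack; origin at the centre of its underside on the bench. The seated tray has the same axes and its origin 28 mm above this one. It stands either left or right of the robot's midline, the mat on the other side.
- stack (a joint): Height (m) by which the trays beneath, a 0.70 kg block of nested trays guided straight up and down, are raised; 0 = down, where they must stay. The top tray clings to them by friction at its four corners, 2 to 3 N each, until that corner is up about 6 mm: pulled straight up all four hold and the trays come along.
- mat: Fixed dark rubber mat, 150 x 220 mm, 4 mm thick; origin at the centre of its underside on the bench.
- tap: Bystander: loose white tap head with a narrow spout, at the back of the bench, 30 x 89 x 27 mm; origin at the centre of its underside.
- elbow_b: Bystander: loose white elbow fitting, 37 x 37 x 18 mm, at the back of the bench; origin at the centre of its underside.

How it is judged:
By the outcome, as a careful person would: the job done as asked, in the order asked, and still so for the second after the job is handed in, while the arm keeps its last pose, push and grip.
It also fails if it takes over 59 s, if anything falls off the work surface, if the arm or the gripper's body presses on something with over 40 N, if the wrist force passes 120 N, or if a joint passes its speed limit or range.

## Working session

There is one attempt and no reset: what is moved stays moved. The work goes in short steps, Python scripts to look and compute and a shell command to move; the robot and the scene stay as the last step left them, time stands still between calls to the robot, and variables do not carry over. Pictures are saved under pics/ and viewed, at most 10 in all, crops included, and the job is handed in when it is done.

```bash
ls; mkdir -p pics; cat > h.py <<'E'
import numpy as np, cv2
from rig import manip, eyes, get_state
def snap(name,f):
    d=eyes.get_image(name); cv2.imwrite('pics/'+f,cv2.cvtColor(d['img'],cv2.COLOR_RGB2BGR)); np.savez('pics/'+f+'.npz',**d); return d
def ray(d,uv,z,T=None):
    T=d['T'] if T is None else T
    r=T[:3,:3]@np.linalg.inv(d['camera_matrix'])@np.array([*uv,1.]); o=T[:3,3]
    return o+r*(z-o[2])/r[2]
def proj(d,p,T=None):
    T=d['T'] if T is None else T
    c=T[:3,:3].T@(np.asarray(p)-T[:3,3]); q=d['camera_matrix']@c; return q[:2]/q[2]
E
python3 - <<'E'
from h import *
for n in('top','side'):
    d=snap(n,n+'0.png'); print(n,d['T'].round(3).tolist(),d['camera_matrix'].tolist())
s=get_state();print(s['clock'],s['ee_rot'],s['position'])
E
```

```text
pics
rig.py
steer.py
top [[-0.019, -0.994, 0.104, 0.378], [-1.0, 0.018, -0.003, 0.002], [0.001, -0.104, -0.995, 1.398], [0.0, 0.0, 0.0, 1.0]] [[462.94623816005355, 0.0, 322.8903672981028], [0.0, 462.94623816005355, 198.47832924000235], [0.0, 0.0, 1.0]]
side [[0.991, -0.087, 0.101, 0.42], [-0.132, -0.545, 0.828, -0.825], [-0.017, -0.834, -0.552, 0.632], [0.0, 0.0, 0.0, 1.0]] [[371.54267326761783, 0.0, 318.2335037510733], [0.0, 371.54267326761783, 198.9826717299515], [0.0, 0.0, 1.0]]
0.1 [-2.38458748e-04  1.72526976e-01  9.85004446e-01 -7.92334660e-04] [0.19522733 0.5403798  0.25252679]
```

View pics/top0.png

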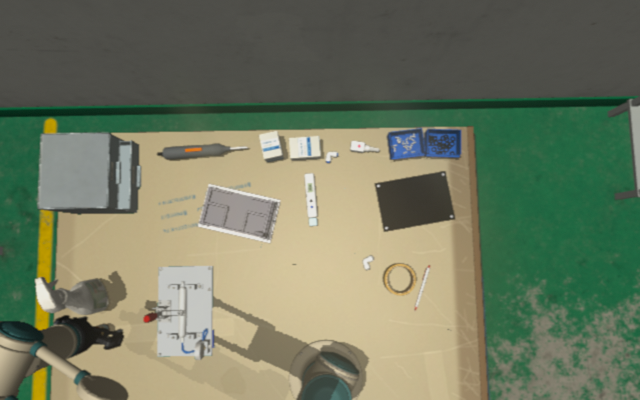

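View pics/side0.png

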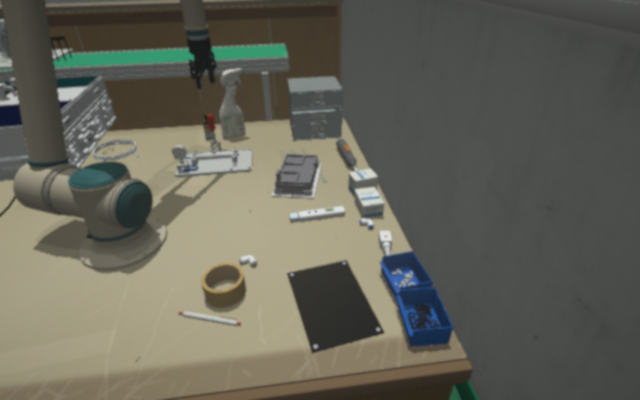

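```bash
python3 - <<'E'
from h import *
a=cv2.imread('pics/top0.png')[170:250,190:330]; b=cv2.imread('pics/side0.png')[145:225,265:355]
a=cv2.resize(a,None,fx=5.7,fy=5.7,interpolation=2); 
cv2.imwrite('pics/c1.png',cv2.resize(a,(798,456)))
b=cv2.resize(b,(630,560),interpolation=2);cv2.imwrite('pics/c2.png',b)
E
```

```text
(no output)
```

View pics/c1.png

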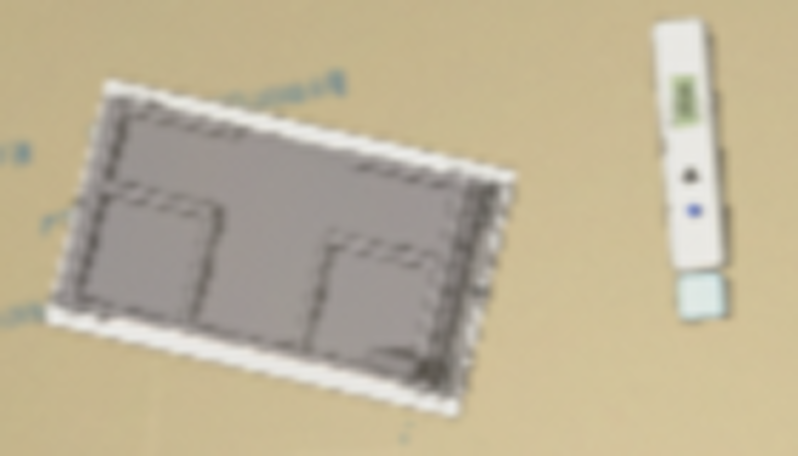

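View pics/c2.png

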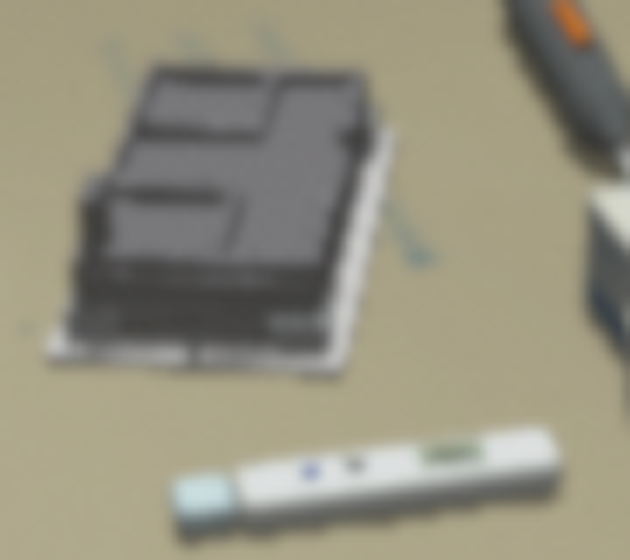

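```bash
cat > m.py <<'E'
from h import *
d=dict(np.load('pics/top0.png.npz'))
f=lambda u,v:(190+u/5.7,170+v/5.7)
P=np.array([ray(d,f(*p),.006) for p in[(105,83),(516,175),(458,412),(45,316)]])[:,:2]
c=P.mean(0); yax=(P[0]+P[3]-P[1]-P[2])/2; xax=(P[0]+P[1]-P[2]-P[3])/2
print('nest',c,np.linalg.norm(yax),np.linalg.norm(xax),'yaw',np.arctan2(-yax[0],yax[1]),np.arctan2(xax[1],xax[0]))
M=[ray(d,f(*p),.018)[:2] for p in[(680,20),(703,320)]]
v=M[0]-M[1];print('meter',(M[0]+M[1])/2,np.linalg.norm(v),'y dir',np.arctan2(v[1],v[0]))
Q=np.array([ray(d,p,.004)[:2] for p in[(375,183),(445,172),(454,216),(385,231)]]);print('mat',Q.mean(0),Q[0]-Q[1],Q[1]-Q[2])
print(eyes.get_image('wrist')['hand_eye'].round(4).tolist())
E
python3 m.py
```

```text
nest [0.48294526 0.2508871 ] 0.22423620983334783 0.12775772288346646 yaw -0.24241617780039257 -0.24643151090557588
meter [0.51846576 0.03296667] 0.15897890197500314 y dir 0.060077446025455
mat [ 0.51195104 -0.27977617] [-0.02984298  0.21422573] [0.13463345 0.02097162]
[[0.0012, -0.9648, -0.263, 0.0685], [1.0, 0.001, 0.0009, -0.0007], [-0.0006, -0.263, 0.9648, -0.1206], [0.0, 0.0, 0.0, 1.0]]
```

```bash
cat > go.py <<'E'
# go.py x y z toolYangle : prints the shift in current tool axes and the turn
import sys
from h import *
from scipy.spatial.transform import Rotation as R
s=get_state();q=s['ee_rot'];Rm=R.from_quat(np.roll(q,-1)).as_matrix();a=list(map(float,sys.argv[1:]))
e=np.array(a[:3])-s['position'];ya=np.arctan2(Rm[1,1],Rm[0,1])
print('pos',s['position'].round(4),'yang',round(ya,4),'shift',(Rm.T@e).round(4),'turn',round((ya-a[3]+np.pi)%(2*np.pi)-np.pi,4),'t',s['clock'])
E
A='-.0317 -.0245 0 0'; T='0 0 0 .125'
python3 steer.py '-.0317 -.0245 0 0;-.0317 -.0245 0 0;-.0317 -.0245 0 0;-.0317 -.0245 0 0;-.0317 -.0245 0 0' .085
python3 steer.py '-.0317 -.0245 0 0;-.0317 -.0245 0 0;-.0317 -.0245 0 0;-.0317 -.0245 0 0;-.0317 -.0245 0 0'
python3 steer.py '-.0317 -.0245 0 0;-.0317 -.0245 0 0;-.0317 -.0245 0 0;-.0317 -.0245 0 0;-.0317 -.0245 0 0'
python3 steer.py '0 0 0 .125;0 0 0 .125;0 0 0 .125;0 0 0 .125;0 0 0 .125'
python3 steer.py '0 0 0 .125;0 0 0 .125;0 0 0 .125;0 0 0 .125;0 0 0 .125'
python3 steer.py '0 0 0 .125;0 0 0 .125;0 0 0 .125;0 0 0 .125;0 0 0 .125'
python3 steer.py '0 0 0 .125;0 0 0 .125;0 0 0 .125;0 0 0 .125;0 0 0 .125'
python3 steer.py '0 0 0 .125;0 0 0 .105;0 0 0 0'
python3 go.py .5185 .033 .18 -1.51
```

```text
clock: 0.57
position: [0.3032, 0.3701, 0.2531]
ee_rot: [-0.0, 0.172, 0.985, -0.0]
contact_force: [1.5, 0.0, -0.2]
width: 0.0853
gripper_force: 0.0
clock: 0.98
position: [0.4107, 0.2008, 0.2533]
ee_rot: [0.0, 0.172, 0.985, 0.0]
contact_force: [0.6, 1.5, -0.8]
width: 0.0848
gripper_force: 0.0
clock: 1.4
position: [0.5182, 0.0316, 0.2531]
ee_rot: [-0.0, 0.173, 0.985, 0.0]
contact_force: [0.3, 0.6, -0.6]
width: 0.085
gripper_force: 0.0
clock: 1.82
position: [0.5175, 0.0333, 0.2529]
ee_rot: [-0.0, 0.47, 0.883, -0.0]
contact_force: [-0.9, 0.1, -0.3]
width: 0.085
gripper_force: 0.0
clock: 2.23
position: [0.5175, 0.0336, 0.253]
ee_rot: [-0.0, 0.718, 0.696, -0.0]
contact_force: [-0.8, -0.5, -0.2]
width: 0.0849
gripper_force: 0.0
clock: 2.65
position: [0.5175, 0.0336, 0.253]
ee_rot: [-0.0, 0.897, 0.441, -0.0]
contact_force: [0.2, 0.2, 0.2]
width: 0.0849
gripper_force: 0.0
clock: 3.07
position: [0.5175, 0.0336, 0.253]
ee_rot: [-0.0, 0.99, 0.144, -0.0]
contact_force: [0.5, 0.6, 0.5]
width: 0.0848
gripper_force: 0.0
clock: 3.32
position: [0.5175, 0.0336, 0.253]
ee_rot: [-0.0, 1.0, 0.032, -0.0]
contact_force: [-0.4, 0.5, -0.2]
width: 0.0854
gripper_force: 0.0
pos [0.5175 0.0336 0.253 ] yang -1.5077 shift [0.001  0.0006 0.073 ] turn 0.0023 t 3.3167
```

```bash
cat > wr.py <<'E'
import sys
from h import *
from scipy.spatial.transform import Rotation as R
def wsnap(f):
    s=get_state(); d=snap('wrist',f)
    T=np.eye(4);T[:3,:3]=R.from_quat(np.roll(s['ee_rot'],-1)).as_matrix();T[:3,3]=s['position']
    d['T']=T@d['hand_eye'];np.savez('pics/'+f+'.npz',**d);return d
if __name__=='__main__': print(wsnap(sys.argv[1])['camera_matrix'][0])
E
python3 wr.py w1.png
```

```text
[285.24542976   0.         313.7490384 ]
```

View pics/w1.png

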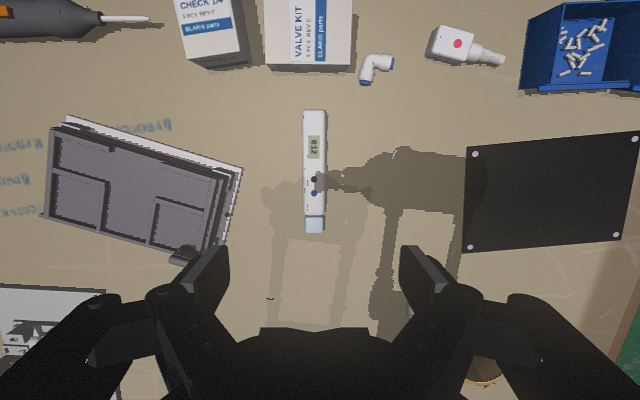

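The wrist view shows the meter upright at u≈303–326, v≈110–232 (cap at the bottom), the tray stack at the left with its tab near (185,255), and the mat at the right.

```bash
python3 - <<'E'
from h import *
d=dict(np.load('pics/w1.png.npz'))
a=ray(d,(314.5,109.5),.018)[:2];b=ray(d,(314.8,232.5),.018)[:2];v=a-b
print((a+b)/2,np.linalg.norm(v),np.arctan2(v[1],v[0]))
g=cv2.cvtColor(d['img'],cv2.COLOR_RGB2HSV)
m=((g[...,2]>185)&(g[...,1]<45)).astype(np.uint8); m[:,:295]=0;m[:,335:]=0;m[:100]=0;m[240:]=0
m=cv2.morphologyEx(m,cv2.MORPH_CLOSE,np.ones((9,9)))
p=np.argwhere(m)[:,::-1];w=np.array([ray(d,q,.018)[:2] for q in p]).astype(np.float32)
print(cv2.minAreaRect(w*1000))
# nest projections for check
for n,(x,y) in dict(mat=(.512,-.28)).items(): print(n,proj(d,(x,y,.004)))
print([ray(d,u,.004)[:2].round(4) for u in[(466,147),(638,131),(464,252)]])
E
```

```text
[0.51984872 0.03292451] 0.15616311943916442 0.06757492226481866
((519.2059936523438, 35.366905212402344), (153.87632751464844, 24.135009765625), 3.3058483600616455)
mat [548.64654001 193.50772448]
[array([ 0.5653, -0.1576]), array([ 0.5988, -0.3691]), array([ 0.4207, -0.1848])]
```

```bash
python3 steer.py '.0015 0 .0415 0;0 0 .0415 0;0 0 .0415 0;0 0 .0415 0;0 0 .0415 0' .06
python3 steer.py '0 0 .0215 0;0 0 0 0;0 0 0 0'
python3 steer.py '0 0 0 0;0 0 0 0;0 0 0 0;0 0 0 0;0 0 0 0' .0 40
python3 steer.py '0 0 -.02 0;0 0 -.04 0;0 0 -.04 0;0 0 -.02 0;0 0 0 0'
```

```text
clock: 3.78
position: [0.5192, 0.0337, 0.0444]
ee_rot: [0.0, 0.999, 0.034, 0.001]
contact_force: [0.7, 0.5, 0.1]
width: 0.0597
gripper_force: 0.0
clock: 4.03
position: [0.5186, 0.0337, 0.0235]
ee_rot: [-0.0, 0.999, 0.033, -0.001]
contact_force: [0.5, -0.3, -0.2]
width: 0.0604
gripper_force: 0.0
clock: 4.45
position: [0.5211, 0.0336, 0.0265]
ee_rot: [0.0, 0.999, 0.033, 0.003]
contact_force: [0.1, -0.3, 6.8]
width: 0.0279
gripper_force: 40.6
clock: 4.87
position: [0.5229, 0.0335, 0.1505]
ee_rot: [0.001, 0.999, 0.033, 0.006]
contact_force: [0.6, 0.4, -0.3]
width: 0.0279
gripper_force: 39.8
```

```bash
python3 steer.py '0 0 -.02 -.125;0 0 -.02 -.125;0 0 -.02 -.125;0 0 -.015 -.125;0 0 0 -.125'
python3 steer.py '0 0 0 -.125;0 0 0 -.125;0 0 0 -.125;0 0 0 -.125;0 0 0 -.125' | head -2
python3 steer.py '0 0 0 -.017;0 0 0 0' | head -2
python3 go.py .488 .147 .225 -.243
```

```text
clock: 5.28
position: [0.5207, 0.0336, 0.2224]
ee_rot: [0.001, 0.94, 0.341, 0.003]
contact_force: [0.2, 0.5, -0.3]
width: 0.0276
gripper_force: 39.8
clock: 5.7
position: [0.5186, 0.0337, 0.2188]
clock: 5.87
position: [0.5188, 0.0337, 0.219]
pos [0.5188 0.0337 0.219 ] yang -0.241 shift [ 0.1027 -0.0569 -0.006 ] turn 0.002 t 5.8667
```

```bash
python3 steer.py '.0345 -.019 0 0;.0345 -.019 0 0;.0345 -.019 0 0;0 0 0 0;0 0 0 0'
python3 wr.py w2.png
```

```text
clock: 6.28
position: [0.4875, 0.1493, 0.2192]
ee_rot: [-0.0, 0.786, 0.619, -0.0]
contact_force: [0.3, -0.4, -0.8]
width: 0.0275
gripper_force: 39.8
[285.24542976   0.         313.7490384 ]
```

View pics/w2.png

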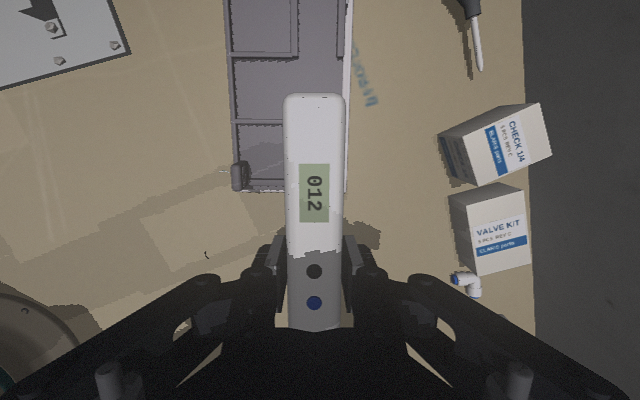

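```bash
cat > ov.py <<'E'
from h import *
d=dict(np.load('pics/w2.png.npz'));im=cv2.cvtColor(d['img'],cv2.COLOR_RGB2BGR)
cx,cy,yaw=.483,.251,-.244
c,s=np.cos(yaw),np.sin(yaw)
W=lambda x,y,z:(cx+c*x-s*y,cy+s*x+c*y,z+.028)
S=5;u0,v0=210,60
big=cv2.resize(im[v0:v0+140,u0:u0+160],None,fx=S-1,fy=S-1,interpolation=2);S=4
def poly(P,col):
    q=np.array([(proj(d,W(*p))-[u0,v0]+.5)*S for p in P]).round().astype(int);cv2.polylines(big,[q],True,col,1)
poly([(x,y,.020) for x,y in[(-.055,-.1),(.055,-.1),(.055,.1),(-.055,.1)]],(0,0,255))
poly([(x,y,.048) for x,y in[(-.051,-.095),(-.041,-.095),(-.041,-.069),(-.051,-.069)]],(0,255,0))
poly([(x,y,-.022) for x,y in[(-.067,-.112),(.067,-.112),(.067,.112),(-.067,.112)]],(255,0,0))
cv2.imwrite('pics/o2.png',big)
E
python3 ov.py
```

```text
(no output)
```

View pics/o2.png

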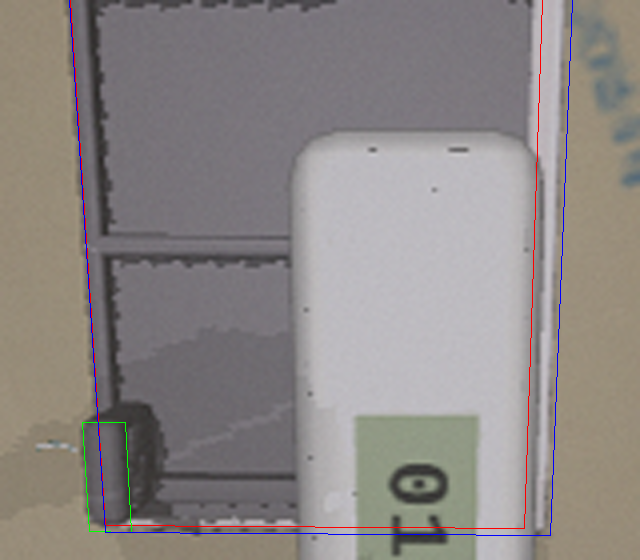

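```bash
python3 go.py .5118 .2445 .10 -.244; python3 - <<'E'
from h import *
from scipy.spatial.transform import Rotation as R
d=dict(np.load('pics/w2.png.npz'));s=get_state();Rm=R.from_quat(np.roll(s['ee_rot'],-1)).as_matrix()
for z in(.205,.21): print((Rm.T@(ray(d,(314.1,93),s['position'][2]-.0265+.018)-s['position'])).round(4))
E
```

```text
pos [0.4881 0.1481 0.2192] yang -0.2385 shift [0.0994 0.0002 0.1192] turn 0.0055 t 6.3333
[ 0.0799 -0.0028  0.0084]
[ 0.0799 -0.0028  0.0084]
```

```bash
python3 steer.py '.033 0 .01 0.005;.033 0 .0245 0;.0332 .0006 .0245 0;0 0 .03 0;0 0 .03 0'
python3 steer.py '0 0 .01 0;0 0 0 0' | head -4; python3 go.py .5123 .2444 .075 -.244
python3 - <<'E'
from wr import *
d=wsnap('w3.png');cv2.imwrite('pics/c3.png',cv2.resize(cv2.cvtColor(d['img'],4)[40:300,200:450],None,fx=2.3,fy=2.3,interpolation=2))
E
```

```text
clock: 6.75
position: [0.5146, 0.2442, 0.0993]
ee_rot: [0.001, 0.788, 0.616, 0.001]
contact_force: [0.9, -0.7, -0.9]
width: 0.0283
gripper_force: 39.8
clock: 6.92
position: [0.5112, 0.2419, 0.0874]
ee_rot: [-0.001, 0.789, 0.615, -0.003]
contact_force: [-0.0, 0.5, -1.1]
pos [0.5112 0.2419 0.0874] yang -0.2463 shift [0.0027 0.0005 0.0124] turn -0.0023 t 6.9167
```

View pics/c3.png

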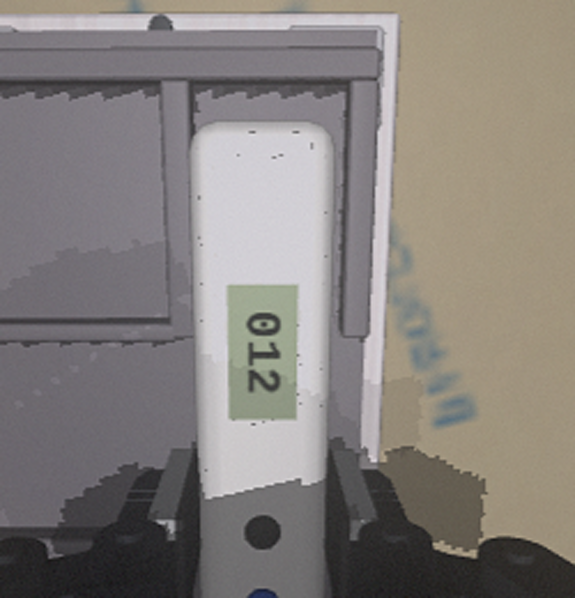

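```bash
python3 steer.py '.0025 .0014 0 0;0 0 0 0;0 0 .010 0;0 0 .006 0;0 0 0 0'; python3 steer.py '0 0 0 0;0 0 0 0'|head -4;python3 go.py .5128 .2444 .068 -.244
```

```text
clock: 7.38
position: [0.5138, 0.2455, 0.0734]
ee_rot: [-0.0, 0.788, 0.616, -0.001]
contact_force: [-0.5, 0.2, -1.1]
width: 0.0282
gripper_force: 39.8
clock: 7.55
position: [0.5147, 0.246, 0.0744]
ee_rot: [-0.0, 0.788, 0.616, 0.0]
contact_force: [0.9, -1.6, -0.5]
pos [0.5147 0.246  0.0744] yang -0.2439 shift [-0.002  -0.0014  0.0063] turn 0.0001 t 7.55
```

```bash
python3 go.py 0 0 0 0; python3 - <<'E'
from wr import *
d=wsnap('w4.png');g=cv2.cvtColor(d['img'],7)
for v in(84,100,120,150): print(v,g[v,270:360].tolist())
print(g[60:110,314].tolist())
E
```

```text
pos [0.5147 0.246  0.0744] yang -0.2439 shift [-0.363  -0.44    0.0743] turn -0.2439 t 7.55
84 [132, 135, 133, 117, 91, 64, 68, 80, 80, 80, 81, 82, 78, 79, 82, 81, 81, 82, 92, 91, 82, 80, 80, 84, 83, 84, 82, 82, 84, 82, 84, 81, 83, 84, 92, 93, 86, 83, 84, 83, 83, 84, 83, 86, 82, 85, 80, 86, 83, 90, 95, 93, 85, 84, 86, 83, 84, 86, 81, 83, 82, 83, 82, 83, 82, 91, 93, 97, 86, 82, 84, 84, 84, 80, 83, 84, 81, 83, 80, 69, 91, 114, 138, 137, 134, 135, 134, 131, 131, 129]
100 [133, 134, 138, 128, 103, 78, 60, 126, 135, 135, 133, 131, 135, 124, 157, 170, 184, 198, 199, 204, 205, 209, 208, 210, 208, 209, 211, 208, 209, 208, 211, 210, 207, 208, 210, 208, 209, 209, 209, 211, 211, 209, 210, 210, 211, 210, 210, 208, 210, 210, 209, 209, 210, 208, 210, 211, 210, 210, 210, 209, 210, 208, 211, 210, 208, 209, 209, 205, 201, 199, 193, 179, 166, 156, 123, 117, 122, 113, 79, 79, 104, 130, 138, 135, 133, 133, 133, 131, 130, 126]
120 [131, 131, 133, 136, 122, 99, 71, 67, 82, 128, 135, 134, 124, 153, 167, 177, 189, 202, 208, 209, 209, 209, 211, 210, 209, 210, 210, 210, 210, 210, 209, 209, 211, 209, 211, 210,
[... 261 characters left out ...]
, 129]
150 [129, 127, 129, 132, 134, 122, 98, 69, 68, 122, 135, 135, 133, 129, 153, 168, 179, 191, 207, 207, 211, 208, 209, 209, 209, 210, 210, 210, 210, 212, 213, 211, 209, 211, 212, 211, 209, 213, 210, 210, 211, 209, 210, 211, 211, 212, 210, 209, 209, 211, 210, 210, 211, 211, 213, 210, 211, 212, 211, 210, 212, 210, 210, 213, 211, 211, 212, 207, 204, 203, 178, 174, 166, 155, 127, 124, 91, 71, 97, 118, 134, 135, 131, 130, 128, 127, 128, 126, 127, 121]
[134, 135, 133, 133, 135, 138, 101, 108, 129, 129, 127, 127, 127, 129, 125, 126, 129, 127, 127, 124, 101, 81, 69, 71, 82, 83, 93, 140, 136, 135, 132, 137, 127, 166, 174, 182, 193, 202, 209, 208, 211, 210, 210, 209, 209, 209, 209, 208, 210, 209]
```

```bash
python3 steer.py '-.001 -.0006 .003 0;0 0 .0032 0;0 0 0 0;0 0 0 0'; python3 go.py .5128 .2444 .068 -.244
```

```text
clock: 7.93
position: [0.5136, 0.2451, 0.0678]
ee_rot: [-0.0, 0.788, 0.616, -0.0]
contact_force: [0.2, 0.1, -1.1]
width: 0.0276
gripper_force: 39.8
pos [0.5136 0.2451 0.0678] yang -0.244 shift [-0.0008 -0.0006 -0.0002] turn 0.0 t 7.9333
```

```bash
python3 steer.py '0 0 .001 0;0 0 0.0005 0;0 0 0 0' | sed -n 2,4p; python3 steer.py '0 0 0 0;0 0 0 0;0 0 0 0;0 0 -.002 0;0 0 -.003 0' .042
python3 steer.py '0 0 -.02 0;0 0 -.03 0;0 0 -.03 0;0 0 0 0;0 0 0 0' |sed -n 1,5p
python3 - <<'E'
from wr import *
d=wsnap('w5.png');cv2.imwrite('pics/c5.png',cv2.cvtColor(d['img'],4))
E
python3 go.py 0 0 0 0
```

```text
position: [0.514, 0.2452, 0.0667]
ee_rot: [0.0, 0.788, 0.616, 0.0]
contact_force: [-0.6, -0.3, 0.3]
clock: 8.6
position: [0.5137, 0.2451, 0.0716]
ee_rot: [-0.0, 0.788, 0.616, -0.0]
contact_force: [0.2, 1.0, 0.2]
width: 0.0423
gripper_force: 0.0
clock: 9.02
position: [0.5152, 0.2456, 0.154]
ee_rot: [0.001, 0.788, 0.616, 0.002]
contact_force: [0.4, 0.6, -0.2]
width: 0.0422
pos [0.514  0.2452 0.1523] yang -0.244 shift [-0.3622 -0.4398  0.1515] turn -0.244 t 9.0667
```

View pics/c5.png

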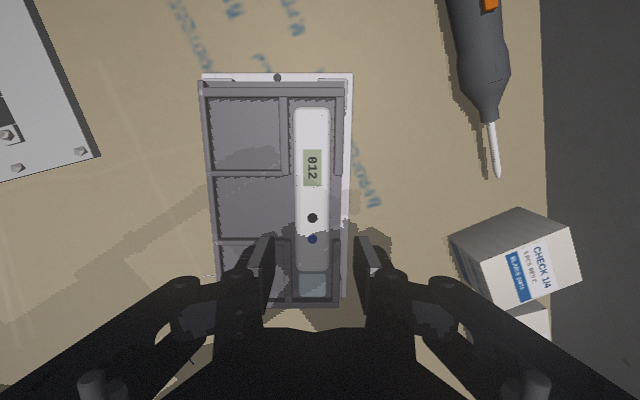

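```bash
python3 go.py .4194 .1833 .078 -.244
```

```text
pos [0.514  0.2452 0.1523] yang -0.244 shift [-0.083  -0.077   0.0742] turn 0.0 t 9.0667
```

```bash
python3 steer.py '-.0277 -.0257 0 0;-.0277 -.0257 0 0;-.0277 -.0257 0 0;0 0 .03 0;0 0 .03 0' | sed -n 2,4p; python3 steer.py '0 0 .0142 0;0 0 0 0;0 0 0 0' ; python3 go.py .4194 .1833 .078 -.244
python3 - <<'E'
from wr import *
d=wsnap('w6.png');cv2.imwrite('pics/c6.png',cv2.resize(cv2.cvtColor(d['img'],4)[100:340,180:450],None,fx=2.2,fy=2.2,interpolation=2))
E
```

```text
position: [0.4172, 0.1822, 0.0917]
ee_rot: [0.0, 0.788, 0.616, 0.001]
contact_force: [2.0, 0.5, -0.4]
clock: 9.73
position: [0.4177, 0.1827, 0.0761]
ee_rot: [-0.001, 0.788, 0.616, -0.002]
contact_force: [-0.4, 0.4, 0.1]
width: 0.0418
gripper_force: 0.0
pos [0.4177 0.1827 0.0761] yang -0.2441 shift [ 0.001   0.0015 -0.0019] turn -0.0001 t 9.7333
```

View pics/c6.png

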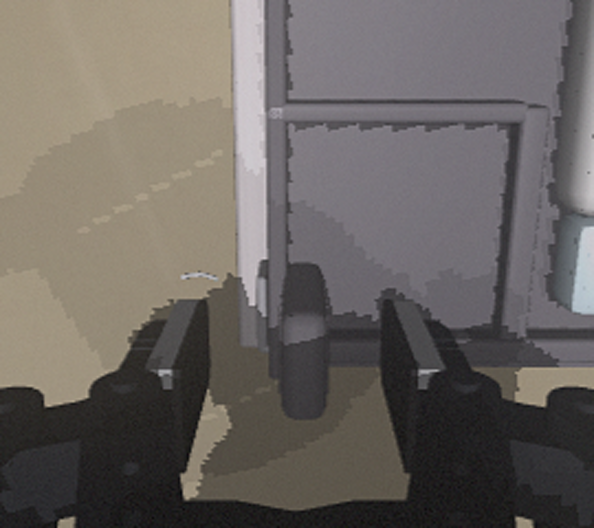

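```bash
python3 steer.py '.001 .0015 -.002 0;0 0 0 0;0 0 0 0;0 0 0 0' | sed -n 2,4p;  python3 steer.py '0 0 0 0;0 0 0 0;0 0 0 0;0 0 0 0;0 0 0 0' 0 30; python3 go.py .4194 .1833 .078 -.244
```

```text
position: [0.4212, 0.1839, 0.0801]
ee_rot: [0.0, 0.788, 0.616, 0.001]
contact_force: [0.1, 0.5, 0.1]
clock: 10.53
position: [0.4206, 0.1838, 0.0796]
ee_rot: [-0.0, 0.788, 0.616, 0.0]
contact_force: [-1.4, 0.3, 4.5]
width: 0.0093
gripper_force: 32.4
pos [0.4206 0.1838 0.0796] yang -0.244 shift [-0.0007 -0.001   0.0016] turn -0.0 t 10.5333
```

```bash
for i in 1; do python3 steer.py '0 0 -.001 0;0 0 -.001 0;0 0 -.001 0;0 0 0 0' | sed -n 2,6p; python3 steer.py '0 0 -.001 0;0 0 -.001 0;0 0 -.001 0;0 0 0 0'| sed -n 2,6p; python3 - <<'E'
from wr import *
print(get_state()['moment']);wsnap('w7.png')
E
done
```

```text
position: [0.4204, 0.1839, 0.0819]
ee_rot: [-0.0, 0.788, 0.616, -0.0]
contact_force: [1.5, 3.1, -6.5]
width: 0.0092
gripper_force: 31.1
position: [0.4208, 0.1839, 0.0855]
ee_rot: [-0.0, 0.788, 0.616, 0.0]
contact_force: [1.1, 3.6, -7.4]
width: 0.0093
gripper_force: 31.7
[0.40904353 0.14169369 0.15154709]
```

```bash
python3 steer.py '0 0 -.001 0;0 0 -.001 0;0 0 -.001 0;0 0 -.001 0;0 0 0 0' | sed -n 2,6p; python3 - <<'E'
from wr import *
print(get_state()['moment']);b=wsnap('w8.png');a=dict(np.load('pics/w7.png.npz'))
A=cv2.cvtColor(a['img'],7);B=cv2.cvtColor(b['img'],7)
p=cv2.goodFeaturesToTrack(A[:230],60,.02,8)
q,st,e=cv2.calcOpticalFlowPyrLK(A,B,p,None)
for i in np.argsort(p[:,0,1]):
    x=p[i,0]
    if st[i] and 200<x[0]<460: print(x.round(),(q[i,0]-x).round(2),a['img'][int(x[1]),int(x[0])])
E
```

```text
position: [0.4209, 0.1838, 0.09]
ee_rot: [0.0, 0.788, 0.616, 0.0]
contact_force: [1.3, 3.3, -2.9]
width: 0.0093
gripper_force: 31.6
[0.350108   0.04083826 0.10058486]
[306.   9.] [0.11 1.56] [72 69 74]
[435.  10.] [-2.32  0.8 ] [55 53 57]
[452.  21.] [-2.26  2.39] [122 119 119]
[417.  24.] [-1.5   2.83] [70 67 73]
[305.  24.] [0.26 3.23] [68 65 70]
[450.  40.] [-2.02  2.09] [117 115 115]
[325.  42.] [7.4  2.68] [132 126 133]
[376.  43.] [6.42 2.58] [123 120 126]
[341.  43.] [6.68 2.7 ] [127 122 129]
[362.  44.] [3.6  3.02] [72 71 74]
[312.  44.] [0.34 3.01] [79 77 81]
[413.  44.] [-0.68  2.98] [69 70 72]
[432.  46.] [-1.74  3.51] [58 57 61]
[448.  60.] [-1.81  2.49] [122 120 120]
[446.  77.] [-1.47  0.45] [121 118 119]
[306.  80.] [-0.1  -0.57] [83 80 83]
[306.  94.] [-0.13 -1.46] [138 133 139]
[307. 112.] [ 0.1  -0.23] [82 78 79]
[443. 116.] [-1.08 -0.45] [127 125 126]
[307. 128.] [-0.03 -0.57] [85 81 84]
[459. 134.] [-1.    0.62] [148 145 147]
[307. 143.] [0.07 0.96] [84 80 83]
[439. 148.] [-0.85  1.51] [126 124 126]
[386. 159.] [2.46 0.88] [122 118 124]
[340. 160.] [2.9  0.78] [125 122 128]
[401. 160.] [-0.42  1.09] [119 116 123]
[307. 161.] [0.43 0.92] [126 120 126]
[307. 171.] [-0.01 -1.14] [130 124 132]
[307. 186.] [0.22 1.17] [130 124 131]
[435. 204.] [-0.17  0.62] [181 190 195]
[296. 215.] [ 0.2  -2.07] [188 184 186]
[294. 223.] [ 0.28 -1.62] [82 79 83]
[262. 223.] [-2.98  1.92] [166 164 165]
```

```bash
python3 steer.py '.001 0 -.0015 0;.001 0 -.0015 0;.0005 0 -.0015 0;.0005 0 -.0015 0;0 0 0 0' | sed -n 2,6p;python3 steer.py '.0005 0 -.0015 0;.0005 0 -.0015 0;0.0005 0 -.0015 0;.0005 0 -.0015 0;0 0 0 0' | sed -n 2,6p; python3 - <<'E'
from wr import *
print(get_state()['moment']);b=wsnap('w9.png');snap('side','s9.png');snap('top','t9.png');a=dict(np.load('pics/w8.png.npz'))
A=cv2.cvtColor(a['img'],7);B=cv2.cvtColor(b['img'],7)
p=cv2.goodFeaturesToTrack(A[:230],60,.02,8)
q,st,e=cv2.calcOpticalFlowPyrLK(A,B,p,None)
for i in np.argsort(p[:,0,1]):
    x=p[i,0]
    if st[i] and 290<x[0]<460: print(x.round(),(q[i,0]-x).round(1),end=' ')
E
```

```text
position: [0.421, 0.1861, 0.0956]
ee_rot: [0.0, 0.788, 0.616, -0.001]
contact_force: [-0.5, -1.1, -2.0]
width: 0.009
gripper_force: 31.5
position: [0.4219, 0.1886, 0.1017]
ee_rot: [0.0, 0.788, 0.616, 0.0]
contact_force: [-0.2, -1.2, -1.7]
width: 0.0089
gripper_force: 31.4
[-0.5297022   0.29003769  0.02424365]
[306.  11.] [2.4 5.9] [412.  26.] [-4.1 11.5] [297.  34.] [ 2.4 10.4] [424.  41.] [-5.2 11.4] [398.  44.] [ 1.  10.5] [333.  45.] [ 5.2 10.2] [317.  45.] [ 5.8 10.2] [363.  45.] [-12.4  10.3] [348.  45.] [ 3.8 10.3] [382.  45.] [-0.6 10.7] [306.  47.] [ 2.3 10.4] [428.  83.] [-4.3 11.6] [307. 112.] [ 1.5 12.7] [458. 136.] [-3.8  4.1] [307. 149.] [1.3 4.2] [329. 160.] [-1.1  4.2] [363. 161.] [-2.   4.2] [343. 161.] [1.4 3.7] [402. 161.] [-1.4  4.5] [391. 162.] [-1.7  4.1] [306. 162.] [1.1 3.9] [399. 192.] [-0.8  3.7] [435. 205.] [-1.1  3.4] [296. 213.] [1.2 1.2] [308. 221.] [0.1 3.7] [295. 221.] [1.3 1.2] [419. 227.] [-0.1  8.6]
```

```bash
python3 steer.py '0 0 0 0;0 0 0 0;0 0 0 0' 0 90 | sed -n 2,6p;for k in 1 ; do python3 steer.py '0 0 -.0015 0;0 0 -.0015 0;0 0 -.0015 0;0 0 0 0' | sed -n 2,4p; python3 steer.py '0 0 -.0015 0;0 0 -.0015 0;0 0 -.0015 0;0 0 0 0' | sed -n 2,4p; done; python3 - <<'E'
from wr import *
print(get_state()['moment']);b=wsnap('w10.png');a=dict(np.load('pics/w9.png.npz'))
A=cv2.cvtColor(a['img'],7);B=cv2.cvtColor(b['img'],7)
p=cv2.goodFeaturesToTrack(A[:230],60,.02,8)
q,st,e=cv2.calcOpticalFlowPyrLK(A,B,p,None)
for i in np.argsort(p[:,0,1]):
    x=p[i,0]
    if st[i] and 290<x[0]<460: print(x.round(),(q[i,0]-x).round(1),end=' ')
E
```

```text
position: [0.4218, 0.1885, 0.1014]
ee_rot: [-0.0, 0.788, 0.616, -0.0]
contact_force: [-0.7, -2.0, -0.8]
width: 0.0078
gripper_force: 91.0
position: [0.4219, 0.1887, 0.1059]
ee_rot: [-0.0, 0.788, 0.616, -0.0]
contact_force: [0.4, 0.4, -5.7]
position: [0.4231, 0.189, 0.1113]
ee_rot: [0.0, 0.788, 0.616, 0.002]
contact_force: [0.4, 1.2, -1.9]
[-0.10759365  0.09977251  0.04135647]
[445.   9.] [ 6.  -0.5] [457.  12.] [5.8 1.3] [454.  30.] [5.4 1.2] [411.  39.] [ 0.5 -1. ] [442.  42.] [5.2 1.8] [302.  44.] [-0.1 -0.7] [421.  47.] [ 3.6 -2.3] [454.  53.] [5.6 1.8] [368.  55.] [ 0.7 -1.1] [400.  55.] [-1.4 -0.7] [308.  55.] [ 0.  -0.7] [353.  55.] [ 0.7 -1. ] [324.  55.] [-2.2 -0.6] [425.  63.] [ 4.8 -2.5] [456. 110.] [3.9 1.8] [421. 138.] [ 3.7 -5.1] [455. 148.] [3.4 1.7] [310. 153.] [ 0.2 -0.5] [402. 164.] [ 0.2 -0.5] [389. 165.] [ 0.5 -0.4] [361. 165.] [-1.3 -0.1] [375. 165.] [ 0.7 -0.3] [309. 165.] [-0.  -0.4] [328. 165.] [ 0.1 -0.3] [434. 208.] [1.5 1.3] [296. 222.] [-0.5 -2.4] [308. 225.] [-0.  -0.4]
```

```bash
python3 - <<'E'
import numpy as np,cv2
for n in('w9','w10'):
    d=np.load(f'pics/{n}.png.npz');g=cv2.cvtColor(d['img'],7)
    for v in(30,70,110,150,200): print(n,v,g[v,400:520:2].tolist())
E
```

```text
w9 30 [106, 107, 108, 102, 59, 43, 86, 111, 110, 106, 106, 106, 86, 97, 100, 80, 75, 87, 103, 126, 147, 162, 176, 190, 193, 193, 195, 138, 128, 144, 141, 144, 122, 33, 91, 142, 144, 63, 93, 139, 141, 141, 145, 195, 195, 186, 183, 110, 102, 103, 102, 98, 102, 125, 134, 134, 135, 136, 134, 133]
w9 70 [112, 110, 112, 113, 112, 113, 113, 112, 110, 112, 111, 111, 112, 74, 72, 81, 91, 107, 134, 152, 167, 181, 194, 194, 199, 197, 196, 197, 195, 193, 197, 196, 195, 196, 197, 196, 196, 195, 195, 196, 195, 193, 195, 193, 188, 140, 105, 122, 136, 136, 137, 136, 138, 137, 135, 137, 137, 138, 139, 138]
w9 110 [115, 117, 116, 115, 114, 116, 115, 115, 116, 113, 115, 81, 65, 75, 86, 83, 114, 139, 157, 124, 192, 195, 196, 196, 197, 196, 198, 201, 126, 43, 58, 56, 57, 54, 57, 48, 188, 198, 198, 196, 198, 197, 189, 166, 109, 108, 120, 127, 132, 135, 134, 134, 134, 134, 139, 139, 140, 139, 139, 139]
w9 150 [116, 119, 116, 116, 115, 113, 116, 116, 116, 116, 107, 110, 79, 89, 100, 118, 147, 163, 177, 191, 197, 196, 197, 197, 196, 197, 197, 199, 204, 96, 70, 78, 72, 190, 201, 197, 198, 198, 198, 197, 193, 
[... 1193 characters left out ...]
97, 194, 195, 195, 193, 165, 135, 139, 138, 142, 138, 140, 139, 141, 138, 138, 140, 139, 138, 139]
w10 150 [115, 117, 117, 116, 118, 117, 114, 117, 114, 116, 116, 108, 80, 75, 85, 93, 107, 131, 151, 168, 170, 197, 196, 195, 195, 196, 196, 198, 200, 135, 67, 80, 82, 84, 79, 128, 202, 196, 198, 197, 196, 196, 189, 158, 135, 141, 143, 141, 143, 140, 139, 139, 141, 141, 140, 139, 140, 139, 139, 142]
w10 200 [70, 55, 91, 117, 116, 114, 110, 102, 111, 116, 112, 118, 75, 78, 84, 91, 117, 144, 165, 176, 178, 186, 186, 185, 187, 189, 190, 188, 188, 189, 188, 187, 189, 185, 188, 187, 189, 188, 183, 184, 103, 113, 112, 113, 110, 102, 140, 141, 140, 141, 142, 142, 142, 142, 139, 138, 139, 139, 140, 140]
```

```bash
python3 steer.py '0 0 -.005 0;0 0 -.010 0;0 0 -.015 0;0 0 -.015 0;0 0 -.015 0' 0 110 | sed -n 2,4p; python3 steer.py '0 0 -.012 -.02;0 0 -.006 -.04;0 0 0 -.06;0 0 0 -.06;0 0 0 -.06' | sed -n 2,4p;python3 steer.py '0 0 0 -.06;0 0 0 -.05;0 0 0 -.03;0 0 0 -.014;0 0 0 0' ;python3 go.py .478 -.367 .19 .15
```

```text
position: [0.4221, 0.1887, 0.1717]
ee_rot: [0.0, 0.788, 0.616, 0.001]
contact_force: [-0.3, 1.2, -1.6]
position: [0.4223, 0.1887, 0.1894]
ee_rot: [0.0, 0.708, 0.707, 0.001]
contact_force: [0.0, -0.6, -0.8]
clock: 14.92
position: [0.4221, 0.1887, 0.1889]
ee_rot: [0.0, 0.652, 0.758, 0.001]
contact_force: [1.1, 0.1, -1.5]
width: 0.0074
gripper_force: 111.5
pos [0.4221 0.1887 0.1889] yang 0.1499 shift [-0.5578 -0.0277 -0.0013] turn -0.0001 t 14.9167
```

```bash
python3 steer.py '-.005 0 0 0;-.01 0 0 0;-.015 -.001 0 0;-.02 -.001 0 0;-.025 -.001 0 0' | sed -n 2,2p
python3 steer.py '-.025 -.002 0 0;-.025 -.002 0 0;-.025 -.002 0 0;-.025 -.002 0 0;-.025 -.002 0 0' | sed -n 2,2p
python3 steer.py '-.025 -.002 0 0;-.025 -.002 0 0;-.025 -.002 0 0;-.025 -.002 0 0;-.025 -.002 0 0' | sed -n 2,2p
python3 steer.py '-.025 -.001 0 0;-.025 -.001 0 0;-.025 -.001 0 0;-.025 -.001 0 0;-.025 -.001 0 0' | sed -n 2,2p
python3 steer.py '-.025 0 0 0;-.025 0 0 0;-.02 0 0 0;-.015 0 0 0;-.01 0 0 0' | sed -n 2,2p
python3 steer.py '-.0128 0 0 0;0 0 0 0;0 0 0 0'
python3 go.py .478 -.367 .19 .15
```

```text
position: [0.4301, 0.1131, 0.1885]
position: [0.4387, -0.0132, 0.1885]
position: [0.4473, -0.1384, 0.1885]
position: [0.4608, -0.2627, 0.1884]
position: [0.4753, -0.3568, 0.1882]
clock: 17.25
position: [0.4774, -0.367, 0.1882]
ee_rot: [-0.0, 0.652, 0.758, 0.0]
contact_force: [0.5, 0.9, -1.1]
width: 0.0071
gripper_force: 111.5
pos [ 0.4774 -0.367   0.1882] yang 0.1496 shift [-0.0001  0.0006 -0.0018] turn -0.0004 t 17.25
```

```bash
python3 - <<'E'
from wr import *
wsnap('w11.png')
E
python3 steer.py '0 0 .01 0;0 0 .02 0;0 0 .025 0;0 0 .02 0;0 0 .015 0' | sed -n 2,4p
python3 steer.py '0 0 .008 0;0 0 .005 0;0 0 .0 0;0 0 0 0' | sed -n 2,4p
python3 steer.py '-.0005 0 .003 0;-.0005 0 .003 0;0 0 0 0;0 0 0 0' 0 50 | sed -n 2,6p
python3 steer.py '-.0005 0 .002 0;-.0005 0 .002 0;-.0005 0 .002 0;0 0 0 0' | sed -n 2,6p
```

```text
position: [0.4766, -0.365, 0.096]
ee_rot: [-0.002, 0.652, 0.758, 0.0]
contact_force: [0.0, 0.3, -1.6]
position: [0.478, -0.3671, 0.0858]
ee_rot: [0.0, 0.652, 0.758, 0.0]
contact_force: [0.4, 0.6, -0.9]
position: [0.4778, -0.3682, 0.0796]
ee_rot: [0.0, 0.652, 0.758, 0.0]
contact_force: [-0.2, -0.9, -0.8]
width: 0.0068
gripper_force: 111.5
position: [0.4781, -0.37, 0.0735]
ee_rot: [0.0, 0.652, 0.758, 0.0]
contact_force: [-0.3, -0.9, 2.5]
width: 0.0069
gripper_force: 112.0
```

```bash

python3 steer.py '-.0005 0 .002 0;-.0005 0 .002 0;-.0005 0 .002 0;0 0 0 0' | sed -n 2,6p
python3 steer.py '-.0005 0 .002 0;-.0005 0 .002 0;-.0005 0 .002 0;0 0 0 0' | sed -n 2,6p
python3 steer.py '-.0005 0 .002 0;-.0005 0 .0015 0;0 0 0.001 0;0 0 0 0' | sed -n 2,6p
python3 - <<'E'
from wr import *
print(get_state()['moment']);wsnap('w12.png')
E
```

```text
position: [0.4784, -0.3718, 0.0676]
ee_rot: [0.001, 0.652, 0.758, -0.0]
contact_force: [-1.1, -2.4, 5.0]
width: 0.0073
gripper_force: 112.4
position: [0.4787, -0.3732, 0.0615]
ee_rot: [0.001, 0.652, 0.758, -0.0]
contact_force: [-0.8, -4.4, 6.6]
width: 0.0072
gripper_force: 112.5
position: [0.4787, -0.3739, 0.0568]
ee_rot: [0.0, 0.652, 0.758, -0.0]
contact_force: [-0.3, -3.3, 4.9]
width: 0.0071
gripper_force: 112.3
[0.47475055 0.16357112 0.08603122]
```

```bash

python3 steer.py '0 0 .001 0;0 0 0 0;0 0 0 0' | sed -n 2,4p
python3 steer.py '0 0 .001 0;0 0 0 0;0 0 0 0' | sed -n 2,4p
python3 - <<'E'
from wr import *
print(get_state()['moment']);wsnap('w13.png')
# predicted level view: take w6 (tray level, seated) features, shift for tool pose relative to tray
a=dict(np.load('pics/w6.png.npz'));A=cv2.cvtColor(a['img'],7)
for n in('w6','w10','w12','w13'):
    g=cv2.cvtColor(np.load(f'pics/{n}.png.npz')['img'],7)
    print(n,'col330',g[20:190:2,330].tolist())
E
```

```text
position: [0.4792, -0.3739, 0.0563]
ee_rot: [0.001, 0.653, 0.758, 0.0]
contact_force: [-0.7, -1.0, 5.5]
position: [0.4792, -0.3739, 0.0562]
ee_rot: [0.001, 0.653, 0.758, 0.0]
contact_force: [-1.2, -0.3, 10.7]
[ 0.3278077   0.31973666 -0.27617723]
w6 col330 [120, 126, 88, 53, 55, 68, 81, 82, 120, 123, 125, 123, 125, 126, 127, 123, 125, 126, 127, 127, 126, 125, 127, 126, 128, 129, 128, 129, 128, 129, 128, 132, 130, 128, 130, 128, 129, 129, 130, 129, 128, 128, 126, 129, 130, 125, 129, 130, 130, 129, 127, 128, 131, 128, 127, 128, 125, 126, 128, 127, 128, 124, 130, 67, 121, 124, 121, 110, 86, 82, 127, 126, 125, 122, 123, 124, 123, 122, 124, 123, 121, 121, 124, 119, 121]
w10 col330 [112, 113, 112, 111, 112, 114, 109, 113, 116, 91, 111, 115, 118, 104, 54, 57, 59, 77, 116, 118, 120, 117, 118, 121, 118, 118, 121, 119, 120, 122, 124, 122, 123, 122, 123, 121, 123, 124, 123, 124, 123, 125, 123, 122, 123, 126, 125, 124, 125, 125, 129, 126, 125, 125, 127, 124, 125, 125, 125, 125, 126, 123, 124, 125, 126, 126, 123, 93, 119, 120, 121, 100, 92, 129, 125, 125, 124, 125, 123, 124, 124, 124, 124, 124, 1
[... 163 characters left out ...]
9, 158, 158, 162, 161, 161, 163, 161, 161, 160, 160, 158, 160, 160, 157, 160, 157, 160, 160, 159, 156, 158, 157, 158, 158, 159, 156, 158, 156, 157, 155, 156, 157, 144, 95, 143, 136, 131, 111, 88, 141, 137, 137, 138, 138, 138, 136, 135, 138, 138, 137, 135, 137, 135, 136]
w13 col330 [135, 146, 149, 153, 111, 63, 59, 90, 95, 155, 155, 152, 156, 157, 155, 156, 157, 158, 158, 158, 156, 157, 157, 156, 156, 156, 157, 157, 160, 159, 159, 157, 162, 159, 162, 161, 159, 163, 160, 162, 159, 160, 159, 159, 160, 157, 160, 159, 160, 157, 157, 158, 159, 160, 157, 157, 156, 156, 156, 157, 155, 156, 156, 83, 135, 150, 132, 130, 72, 89, 140, 136, 139, 139, 137, 136, 137, 136, 133, 136, 136, 135, 133, 133, 134]
```

```bash

python3 steer.py '0 0 0 0;0 0 -.001 0;0 0 -.002 0;0 0 -.003 0;0 0 -.006 0' 0 120 | sed -n 2,6p
python3 steer.py '0 0 -.01 0;0 0 -.015 0;0.002 0 -.02 0;.002 0 -.02 0;.002 0 -.02 0' | sed -n 2,4p
python3 steer.py '.001 0 -.02 0;0 0 -.015 0;0 0 -.01 0;0 0 -.005 0;0 0 0 0' | sed -n 2,4p
python3 steer.py '0 0 -.003 0;0 0 0 0;0 0 0 0;0 0 0 0;0 0 0 0'
python3 - <<'E'
from wr import *
print(get_state()['moment'])
wsnap('w14.png');snap('side','s14.png');snap('top','t14.png')
for n in('w6','w13','w14'):
    g=cv2.cvtColor(np.load(f'pics/{n}.png.npz')['img'],7)
    print(n,'col330',g[16:50,330].tolist(),g[140:166,330].tolist())
    for v in(30,110,150,200): print(v,g[v,420:520:2].tolist())
E
```

```text
position: [0.4774, -0.3723, 0.0656]
ee_rot: [-0.002, 0.652, 0.758, 0.0]
contact_force: [1.0, 0.9, -1.1]
width: 0.0072
gripper_force: 117.5
position: [0.4773, -0.3673, 0.153]
ee_rot: [-0.0, 0.652, 0.758, -0.0]
contact_force: [0.6, 0.5, -0.6]
position: [0.4777, -0.3669, 0.203]
ee_rot: [0.001, 0.652, 0.758, -0.0]
contact_force: [-0.7, -0.4, -1.4]
clock: 21.98
position: [0.4773, -0.3665, 0.2042]
ee_rot: [-0.001, 0.652, 0.758, 0.0]
contact_force: [-0.2, 0.1, -1.3]
width: 0.0068
gripper_force: 117.6
[-0.04945507  0.07654116 -0.04766958]
w6 col330 [117, 114, 117, 120, 120, 123, 126, 110, 88, 69, 53, 52, 55, 51, 68, 73, 81, 80, 82, 76, 120, 126, 123, 125, 125, 123, 123, 124, 125, 126, 126, 126, 127, 123] [128, 125, 124, 126, 130, 89, 67, 104, 121, 129, 124, 122, 121, 119, 110, 83, 86, 85, 82, 118, 127, 125, 126, 124, 125, 123]
30 [58, 60, 66, 74, 63, 60, 58, 66, 67, 112, 112, 113, 103, 106, 56, 68, 77, 84, 97, 118, 136, 154, 169, 181, 192, 195, 198, 198, 200, 190, 154, 140, 143, 143, 142, 141, 141, 143, 144, 141, 143, 140, 142, 142, 142, 140, 152, 182, 197, 193]
110 [116, 118, 116, 117, 115,
[... 2588 characters left out ...]
, 107, 111, 143, 172, 193, 213, 225, 231, 234, 236, 236, 236, 234, 237, 236, 236, 236, 236, 235, 235, 235, 236, 235, 236, 235, 236, 235, 234, 236, 234, 233, 148, 91, 112, 117, 114, 114, 67, 63, 189, 234]
150 [122, 147, 146, 146, 102, 90, 104, 109, 116, 136, 161, 189, 208, 222, 232, 234, 236, 236, 236, 235, 235, 237, 236, 236, 235, 236, 236, 236, 236, 236, 235, 236, 236, 235, 236, 234, 232, 206, 140, 143, 139, 112, 113, 111, 111, 113, 114, 114, 113, 109]
200 [142, 142, 142, 101, 90, 89, 103, 112, 121, 129, 142, 234, 234, 235, 234, 235, 234, 235, 234, 234, 234, 234, 234, 234, 234, 233, 233, 233, 233, 232, 232, 219, 140, 142, 140, 141, 140, 87, 110, 91, 77, 70, 72, 64, 69, 74, 56, 59, 106, 103]
```

```bash
cat > tilt.py <<'E'
import sys
from h import *
from scipy.spatial.transform import Rotation as R
a=dict(np.load('pics/w13.png.npz'));b=dict(np.load('pics/%s.png.npz'%sys.argv[1]))
A=cv2.cvtColor(a['img'],7);B=cv2.cvtColor(b['img'],7)
m=np.zeros_like(A);yw=.15;c=np.array([.5124,-.2859])
# mask: tray outline interior at wall top
P=[(c[0]+np.cos(yw)*x-np.sin(yw)*y,c[1]+np.sin(yw)*x+np.cos(yw)*y,.024) for x,y in[(-.05,-.06),(.05,-.095),(.05,.095),(-.05,.095)]]
cv2.fillPoly(m,[np.array([proj(a,p) for p in P]).astype(np.int32)],255);m[235:]=0
p=cv2.goodFeaturesToTrack(A,150,.01,5,mask=m);q,st,_=cv2.calcOpticalFlowPyrLK(A,B,p,None);r,s2,_=cv2.calcOpticalFlowPyrLK(B,A,q,None)
k=(st[:,0]==1)&(np.linalg.norm(r-p,axis=2)[:,0]<.3);p=p[k,0];q=q[k,0]
X=[]
for u in p:
    w=ray(a,u,.022); l=np.array([[np.cos(yw),np.sin(yw)],[-np.sin(yw),np.cos(yw)]])@(w[:2]-c)
    on=A[int(u[1]),int(u[0])]>195 or abs(l[0]-.03)<.013
    w=ray(a,u,.034 if on else .022);l=np.array([[np.cos(yw),np.sin(yw)],[-np.sin(yw),np.cos(yw)]])@(w[:2]-c)
    X.append([*l,w[2]-.004])
X=np.array(X,np.float32);K=b['camera_matrix']
def pose(q):
    ok,rv,tv,inl=cv2.solvePnPRansac(X,q,K,None,reprojectionError=1.5,iterationsCount=1000);return rv,tv,inl
for d,qq in((a,p),(b,q)):
    rv,tv,i=pose(qq);M=d['T'][:3,:3]@cv2.Rodrigues(rv)[0];t=d['T'][:3,:3]@tv[:,0]+d['T'][:3,3]
    print(len(i),len(X),'tray z-axis deg',np.degrees(M[:2,2]).round(2),'x-axis dz',M[2,0].round(4),'y-axis dz',M[2,1].round(4),'t',t.round(4))
E
python3 tilt.py w14
```

```text
91 91 tray z-axis deg [0. 0.] x-axis dz -0.0 y-axis dz -0.0 t [ 0.5124 -0.2859  0.004 ]
37 91 tray z-axis deg [-1.16  3.61] x-axis dz 0.0096 y-axis dz -0.0654 t [ 0.5116 -0.2782  0.1483]
```

```bash
cat >> tilt.py <<'E'
from scipy.optimize import least_squares
for keep in('all','nometer'):
    kk=X[:,0]<.008 if keep=='nometer' else X[:,0]<1
    Xk=X[kk].astype(float);qk=q[kk];tab=np.array([-.046,-.082,.040])
    Tc=np.linalg.inv(a['T'])  # tool/camera fixed; tray frame at w13
    Rt=R.from_euler('z',yw).as_matrix()
    def f(v):
        Y=(R.from_rotvec(v[:3]).apply(Xk-tab)+tab+v[3:])
        w=Y@Rt.T+[*c,.004];cc=w@Tc[:3,:3].T+Tc[:3,3];z=cc@K.T
        return np.r_[(z[:,:2]/z[:,2:]-qk).ravel(),v[3:]/.0007]
    s=least_squares(f,np.zeros(6),loss='soft_l1',f_scale=.4)
    print(keep,len(Xk),'rot deg',np.degrees(s.x[:3]).round(2),'shift mm',(s.x[3:]*1e3).round(2),'med px',np.median(np.abs(s.fun)).round(2))
E
python3 tilt.py w14; python3 go.py .478 -.3665 .206 .15
```

```text
91 91 tray z-axis deg [0. 0.] x-axis dz -0.0 y-axis dz -0.0 t [ 0.5124 -0.2859  0.004 ]
37 91 tray z-axis deg [-1.16  3.61] x-axis dz 0.0096 y-axis dz -0.0654 t [ 0.5116 -0.2782  0.1483]
all 91 rot deg [-4.09 -1.89  0.87] shift mm [0.   1.82 3.01] med px 1.1
nometer 44 rot deg [-0.86  0.23  0.49] shift mm [ 0.16 -0.17  0.1 ] med px 0.26
pos [ 0.4774 -0.3666  0.2045] yang 0.15 shift [ 0.      0.0006 -0.0015] turn -0.0 t 22.1333
```

```bash
python3 - <<'E'
from h import *
for n,z0,c in(('w13',.004,(.5124,-.2859)),('w14',.1525,(.5106,-.2785))):
    d=dict(np.load(f'pics/{n}.png.npz'));g=cv2.cvtColor(d['img'],7)
    m=((g>205)).astype(np.uint8);m[:,:425]=0;m[:,530:]=0
    m=cv2.morphologyEx(m,cv2.MORPH_CLOSE,np.ones((5,5)))
    k,l,st,_=cv2.connectedComponentsWithStats(m);i=1+np.argmax(st[1:,4]);print(n,st[i])
    uv=np.argwhere(l==i)[:,::-1];yw=.15
    w=np.array([ray(d,u,z0+.030)[:2] for u in uv])-c
    L=w@np.array([[np.cos(yw),-np.sin(yw)],[np.sin(yw),np.cos(yw)]])
    (cc,wh,an)=cv2.minAreaRect((L*1000).astype(np.float32));print(np.round(cc,1),np.round(wh,1),round(an,1),'y range',(L[:,1].min()*1e3).round(1),(L[:,1].max()*1e3).round(1))
    for u in(455,470): print(u,g[0:30:2,u+15].tolist(),'|',g[196:260:2,u].tolist())
E
```

```text
w13 [ 438    0   82  197 8692]
[28.6 -7. ] [88.  25.2] 89.4 y range -51.1 36.9
455 [232, 232, 232, 232, 232, 232, 233, 233, 231, 234, 233, 233, 234, 233, 234] | [198, 135, 154, 215, 235, 235, 235, 235, 234, 234, 235, 234, 234, 233, 234, 234, 232, 232, 231, 231, 229, 226, 227, 134, 139, 144, 81, 76, 124, 140, 137, 135]
470 [179, 180, 179, 178, 181, 162, 145, 118, 95, 83, 58, 160, 183, 181, 181] | [202, 124, 156, 192, 234, 233, 234, 233, 233, 233, 233, 232, 233, 233, 231, 230, 232, 229, 230, 230, 228, 227, 232, 75, 77, 78, 75, 84, 131, 140, 137, 135]
w14 [ 441    0   73  192 8518]
[27.6 -5.4] [24.7 85.3] 1.8 y range -48.1 36.8
455 [232, 231, 228, 228, 226, 233, 233, 234, 235, 235, 228, 225, 217, 206, 197] | [152, 230, 235, 236, 235, 235, 235, 234, 235, 234, 235, 233, 233, 234, 232, 231, 230, 230, 230, 227, 227, 135, 138, 137, 138, 130, 78, 69, 127, 139, 134, 133]
470 [166, 167, 178, 129, 35, 74, 174, 177, 182, 181, 181, 179, 182, 181, 179] | [107, 238, 233, 233, 233, 233, 233, 233, 233, 233, 233, 232, 231, 232, 232, 231, 230, 230, 227, 225, 236, 71, 73, 74, 71, 71, 70, 80, 124, 136, 133, 134]
```

```bash
python3 steer.py '0 0 0 0;0 0 0 0;0 0 0 0;0 0 0 0' && python3 -c "
from rig import manip, eyes, get_state
print(get_state()['position'],manip.sign_off())"
```

```text
clock: 22.47
position: [0.4775, -0.3666, 0.2049]
ee_rot: [0.0, 0.652, 0.758, 0.0]
contact_force: [-0.8, 0.2, -0.7]
width: 0.0071
gripper_force: 117.6
the job is handed in; nothing more can be done
[ 0.47749275 -0.36664391  0.20488224] None
```

The job is handed in at 22.5 s: the meter is in its pocket, cap end towards the tab, and the tray was peeled off tab corner first and is held by the tab, within about 1° of level and about 15 cm above the mat; the tap and elbow were not approached, and that the stack stayed down is inferred from the lift forces, not seen.

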